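Snap the three-cornered dust cover onto its machine pallet

ROBOT

A 7-joint arm with a two-finger parallel gripper is mounted at the origin on the work surface. World frame = base frame: x ahead of the robot, y to its left, z up, the work surface at z = 0. Lengths are in mm, angles in degrees, forces in N, time in s.
With the tool pointing down it reaches from about 400 to 925 mm from the base axis. Payload 4.1 kg.
Tool frame: the origin (TCP) lies midway between the tips of the shut fingers; the grasp point (between the pads) lies robot.tcp_to_grasp behind it (robot.tcp_to_grasp is the distance from the TCP to the grasp point, in mm); z points along the fingers, y is the line along which they close (so a half turn about z gives the same grasp; the last joint's range is limited). The gripper opens to 85 mm and grips with 20 to 120 N. Pads are 22 mm wide; open, the fingers measure 114 mm over their backs; the gripper's body (76 mm by 85 mm) begins 54 mm behind the grasp point. The pads swing forward as they close: fully open they stand 13 mm farther back than shut.
Start: joints at [-73.224, 22.827, 2.584, 88.041, -1.071, 69.15, -2.905], TCP at [248.187, 600.789, 231.347] pointing down, gripper open.
Joint ranges: [-161.44, 161.44], [-28.35, 127.94], [-78.24, 83.42], [0, 140.83], [-78.03, 258.03], [13.02, 114.36], [-168.23, 168.23]. Speed limits (degrees/s): [147.25, 147.25, 180, 180, 180, 180, 180].

INTERFACE

Orientations are given as a 3x3 rotation matrix whose columns are the frame's x, y, z axes.
In Python, from workcell import robot, eyes, sign_off gives the robot as it stands. The module is installed in compiled form; this text tells all that it offers.
- The arm moves only by the tool apply_moves, never from a script. Its argument "moves" is one flat list of numbers, 5 for each row, row after row: the closure, from -1 (fully open) to 1 (shut), then the shift along the tool's x, y, z in cm, then the turn about the tool's z in degrees. A call has 1 to 10 rows; each row shifts and turns the commanded pose from where the row before left it, along the tool's axes as they then stand; what a row does not reach is not made up. A row lasts 1/8 s, in which the tool goes at most 62.5 mm and 10.7 degrees, less where a joint would pass 70% of its speed; a pose out of reach is approached as far as the arm can. A call with a gripper value outside its range is refused whole. The fingers move at their own pace and stop on an object; "grip_force" is the grip in N (left out, the last holds). Time passes only in rows, so rows that do not move let the fingers close. It gives the time, the measured TCP pose, the force, the opening and the grip force at its end, in the units of the state.
- robot.get_state(): the state, without advancing time (a new reading comes with each control period).
- eyes.snapshot(name): name is "scene" or "side" or "wrist"; returns a dict with "image" (480x640x3 uint8, red, green, blue), "fovy" (degrees; the focal length in pixels is half the picture's height over the tangent of half this angle, whatever the lens; pixels are square), "cx", "cy" (the principal point, pixels), "k1" (the pictures are not rectified: a ray, as slopes to the right and down, at radius r is drawn at 1 + k1 r^2 times it, then the intrinsics apply), "position" and "rotation" of the camera in the world; the wrist camera has in their place "tool_from_camera" (4x4, takes a point from camera to tool coordinates, whose origin is the TCP and whose axes are the flange's). Camera axes: x right, y down, z forward; pixel columns grow to the right and rows downward; lengths in mm; the calibration is good to about 2 mm. A picture is of the moment at which its call begins: read the wrist's pose just before it. There is no depth.
- sign_off(): hands the job in; it is judged then, once.
The state is a dict: "clock": time; "joint_positions": joint angles; "qvel": joint speeds; "joint_torque": joint torques, N m; "position": TCP position; "eef_rot": TCP orientation; "force": force on the tool from outside, world axes, zero at the start; "ft_torque": the same for the moment, N m; "opening": opening from 0.0 (shut) to 1.0 (fully open); "gripper_force": force on a finger pad.
Only numpy, scipy, OpenCV 4.12 (cv2) and the standard library are available. Lean on these libraries where they do the work, as an engineer would, in place of code of your own. Each camera call takes 0.05 s, during which the arm holds its last target. There are 200 camera calls.

TASK

On the octagonal steel pallets lie two black dust covers; the round one is already on. The three-cornered one only sits loosely on top of its three spring clips: press it home one corner after the other, until every clip has snapped over its corner and the whole cover is fully down.

Things in the scene. Friction and masses are not known exactly. Their poses are not given: they have to be found in the camera images.
- pallet: Fixed octagonal steel plate, 200 mm across, 20 mm thick, under the three-cornered cover. Origin: centre of its underside, on the bench, z up; x points to clip 0, clips 1, 2 stand 120, 240 degrees further round (z up). Middle: square 50 mm socket and three rests, 44 mm high. Clips: bright steel, 18 mm wide, 62 mm high; sloping hooks reach 4 mm in over the cover's edge, to 71 mm from the centre.
- corner0 (a point): Corner 0 of the loose cover: middle of the 20 mm round grey mark on its arm, on the pallet's +x side, at clip 0, 48 mm from the centre, on the cover's top. 61 mm above the bench at the start, 48 mm when home. Press straight down with closed fingers, within 8 mm of it: 7 to 15 N (stop at 20 N) clicks the clip and the corner stays down. Any order.
- corner1 (a point): Corner 1 of the loose cover: middle of the 20 mm round grey mark on its arm, 120 degrees further round, at clip 1, 48 mm from the centre, on the cover's top. The cover: loose black plastic, 150 g, 4 mm thick, three arms 44 mm wide ending 75 mm from the centre; its square 46 mm plug already stands in the socket. Heights and pressing as for corner 0.
- corner2 (a point): Corner 2 of the loose cover: middle of the 20 mm round grey mark on its arm, 240 degrees further round, at clip 2, 48 mm from the centre, on the cover's top. At the start the cover rests 13 mm too high on the slopes of the hooks; home, it lies on the rests below the hooks. Heights and pressing as for corner 0.
There are look-alikes about, which are no part of the job. Of the things like the part that bears corner0, leave any that is turquoise; of the rest the smaller one is meant.

How it is judged:
By the outcome, as a careful person would: the job done as asked, in the order asked, and still so for the second after the job is handed in, with the robot touching nothing.
It also fails if it takes over 43 s, if anything falls off the work surface, if the arm or the gripper's body presses on something with over 40 N, if the wrist force passes 120 N, or if a joint passes its speed limit or range.

## Working session

There is one attempt and no reset: what is moved stays moved. The work goes in short steps, Python scripts to look and compute and a tool call to move; the robot and the scene stay as the last step left them, time stands still between calls to the robot, and variables do not carry over. Pictures are saved under pics/ and viewed, at most 10 in all, crops included, and the job is handed in when it is done.

Besides the shell and the picture viewer there is one more tool, called as name(argument=value, ...) on one line, values as JSON. apply_moves: Moves the arm, as the interface text tells. Its arguments: {"type":"object","properties":{"moves":{"type":"array","items":{"type":"number"}},"grip_force":{"type":"number"}},"required":["moves"]}

```bash
mkdir -p pics; cat > h.py <<'E'
import numpy as np, cv2
from workcell import robot, eyes, sign_off
def K(s):
    f=240/np.tan(np.radians(s["fovy"])/2); return np.array([[f,0,s["cx"]],[0,f,s["cy"]],[0,0,1]])
def snap(n):
    st=robot.get_state(); s=eyes.snapshot(n)
    if n=="wrist":
        T=np.array(s["tool_from_camera"]); R=np.array(st["eef_rot"]); 
        s["rotation"]=R@T[:3,:3]; s["position"]=np.array(st["position"])+R@T[:3,3]
    s["rotation"]=np.array(s["rotation"]); s["position"]=np.array(s["position"]); return s
def ray(s,uv,z):
    k=s["k1"]; d=(np.array(uv,float)-[s["cx"],s["cy"]])/K(s)[0,0]
    u=d.copy()
    for _ in range(30): u=d/(1+k*(u@u))
    v=s["rotation"]@np.array([u[0],u[1],1]); p=s["position"]; return p+v*(z-p[2])/v[2]
def proj(s,P):
    c=s["rotation"].T@(np.array(P)-s["position"]); u=c[:2]/c[2]
    return u*(1+s["k1"]*(u@u))*K(s)[0,0]+[s["cx"],s["cy"]]
def save(s,n): cv2.imwrite("pics/"+n,s["image"][:,:,::-1])
E
python3 - <<'E'
from h import *
for n in("scene","side"):
    s=snap(n); save(s,n+"1.png"); print(n,s["position"],s["fovy"],s["k1"],s["rotation"].round(2).tolist())
st=robot.get_state();print(st["eef_rot"],st["clock"],st["force"])
E
```

```text
scene [1044.48628354  167.5111325   814.21889628] 49.3828136795599 0.029790291105156578 [[-0.24, 0.76, -0.61], [0.97, 0.18, -0.16], [-0.01, -0.63, -0.78]]
side [ 147.04853346 -662.38549652  966.64284204] 46.586761208924344 -0.057754339111087724 [[0.92, -0.3, 0.27], [-0.4, -0.7, 0.59], [0.01, -0.64, -0.76]]
[[-9.24251721e-01  3.81783242e-01 -5.59314869e-04]
 [ 3.81783630e-01  9.24250191e-01 -1.68622137e-03]
 [-1.26824185e-04 -1.77203026e-03 -9.99998422e-01]] 0.1 [-0.46531256  0.40330807 -0.32958558]
```

View pics/scene1.png

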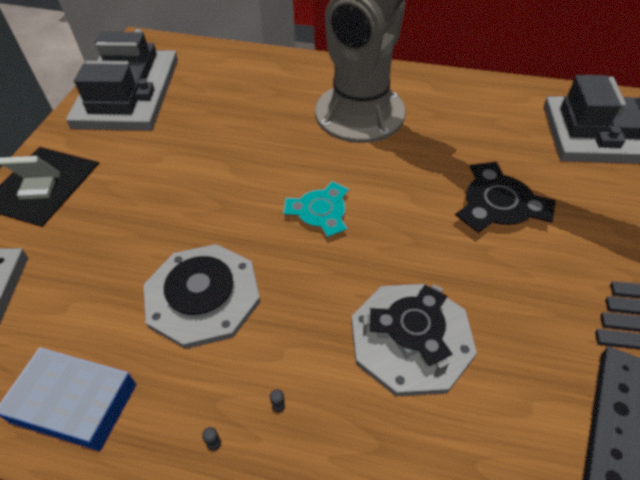

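View pics/side1.png

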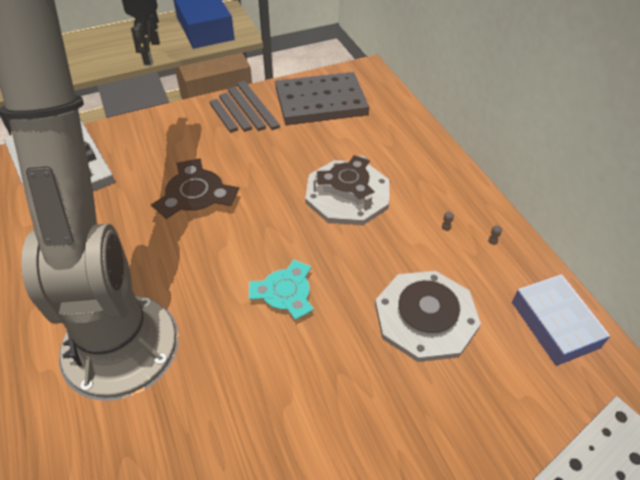

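Scene: candidates are the black cover on the pallet (415,320), a larger black one on the bench (500,198) and a turquoise one (320,208). I choose the one on the pallet, which is black, smaller and sits on clips. Next I'll check it in a crop and measure its marks.

```bash
python3 - <<'E'
from h import *
for n,c,w in(("scene",(415,325),(65,60)),("side",(347,182),(50,40))):
    s=snap(n); g=cv2.cvtColor(s["image"],cv2.COLOR_RGB2GRAY)
    x0,y0=c[0]-w[0],c[1]-w[1]; cr=s["image"][y0:c[1]+w[1],x0:c[0]+w[0]]
    cv2.imwrite("pics/crop_%s.png"%n,cv2.resize(cr,None,fx=6 if n=="side" else 5,fy=6 if n=="side" else 5,interpolation=cv2.INTER_CUBIC)[:,:,::-1])
    print(n,x0,y0)
    gg=g[y0:c[1]+w[1],x0:c[0]+w[0]]
    for t in(60,70,80,90,100):
        m=(gg>t).astype(np.uint8); k,l,st,ce=cv2.connectedComponentsWithStats(m,connectivity=4)
        for i in range(1,k):
            if 25<st[i,4]<400:
                uv=ce[i]+[x0,y0]; print(t,uv.round(1),st[i,4],ray(s,uv,61).round(1))
E
```

```text
scene 350 265
60 [428.7 300.4] 125 [547.7 221.   61. ]
60 [415.  321.2] 261 [592.8 203.6  61. ]
60 [385.7 319.4] 132 [600.3 156.7  61. ]
60 [431.5 345.1] 146 [629.6 234.4  61. ]
70 [428.6 300.3] 106 [547.6 220.8  61. ]
70 [415.3 321.7] 198 [593.5 204.4  61. ]
70 [385.7 319.5] 118 [600.4 156.7  61. ]
70 [431.5 345.2] 137 [629.8 234.5  61. ]
80 [428.6 300.4] 98 [547.7 220.8  61. ]
80 [407.8 316.2] 69 [586.1 191.   61. ]
80 [422.8 326.9] 70 [600.2 217.3  61. ]
80 [385.7 319.4] 105 [600.3 156.6  61. ]
80 [431.4 345.1] 116 [629.5 234.4  61. ]
90 [428.8 300.3] 84 [547.4 221.1  61. ]
90 [385.8 319.5] 93 [600.5 156.7  61. ]
90 [431.4 345. ] 107 [629.4 234.4  61. ]
100 [428.6 300.4] 69 [547.6 220.8  61. ]
100 [385.7 319.4] 82 [600.3 156.6  61. ]
100 [431.5 345.1] 91 [629.6 234.4  61. ]
side 297 142
80 [356.8 163.5] 68 [628.2 237.9  61. ]
80 [348.1 175.7] 178 [590.6 206.9  61. ]
80 [360.  187.5] 76 [599.2 159.8  61. ]
90 [356.9 163.6] 56 [628.3 237.5  61. ]
90 [347.9 176.2] 120 [589.5 205.5  61. ]
90 [328. 176.] 59 [546.2 224.4  61. ]
90 [359.9 187.5] 64 [598.9 159.7  61. ]
100 [356.8 163.4] 45 [628.2 238.   61. ]
100 [340.2 176.3] 32 [572.5 212.2  61. ]
100 [328. 176.] 51 [546.2 224.4  61. ]
100 [353.8 179.1] 31 [598.  190.9  61. ]
100 [360.  187.4] 53 [599.3 160.   61. ]
```

View pics/crop_scene.png

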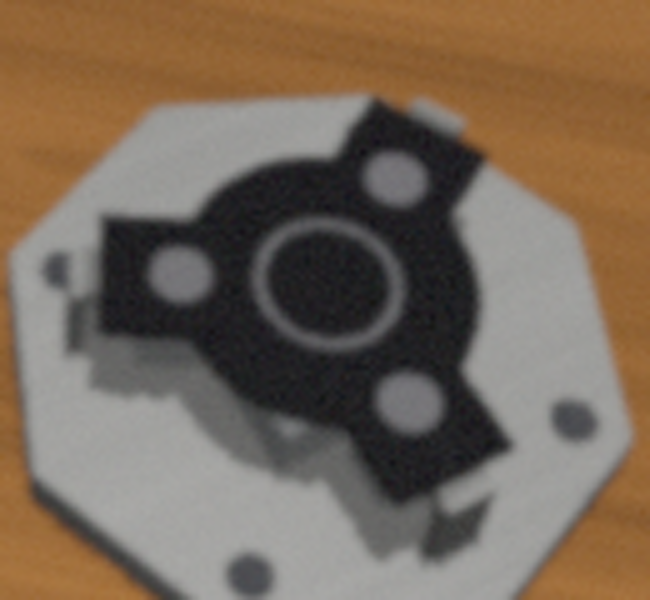

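The crop confirms it: a small black three-armed cover at its three bright clips. The two views agree to about 3 mm, and the marks lie 47 mm from the centre (592,204). Moving above it.

apply_moves(moves=[1,-4.7,-2.35,0,0,1,-4.7,-2.35,0,0,1,-4.7,-2.35,0,0,1,-4.7,-2.35,0,0,1,-4.7,-2.35,0,0,1,-4.7,-2.35,0,0,1,-4.7,-2.35,0,0,1,-4.7,-2.35,0,0,1,-4.7,-2.35,0,0,1,-4.7,-2.35,0,0], grip_force=40)

```text
clock: 1.45
position: [593.7, 202.9, 231.2]
eef_rot: [[-0.924, 0.382, -0.0], [0.382, 0.924, 0.0], [0.0, 0.0, -1.0]]
force: [0.1, -0.7, -0.3]
opening: 0.002
gripper_force: 0.0
```

apply_moves(moves=[1,0,0,0,0,1,0,0,0,0])

```text
clock: 1.7
position: [592.4, 204.6, 230.9]
eef_rot: [[-0.924, 0.382, -0.001], [0.382, 0.924, 0.001], [0.001, 0.0, -1.0]]
force: [-0.5, 0.3, -0.7]
opening: 0.003
gripper_force: 0.0
```

```bash
python3 - <<'E'
from h import *
st=robot.get_state(); print(st["position"],st["eef_rot"],st["clock"],st["force"],st["opening"],st["joint_positions"])
s=snap("wrist"); save(s,"w1.png"); print(s["position"])
for p in((547,222.5,61),(599.7,158.3,61),(629,236,61)): print(proj(s,p))
E
```

```text
[592.38696962 204.63870749 230.90933283] [[-9.24252702e-01  3.81779689e-01 -1.10102372e-03]
 [ 3.81779225e-01  9.24253346e-01  6.13387150e-04]
 [ 1.25180361e-03  1.46576749e-04 -9.99999206e-01]] 1.7 [-0.47997604  0.25456213 -0.65547866] 0.002842549407472938 [-34.62387494  21.06003368  15.44039795  91.72683098  -5.97887281
  68.06563258  49.63077394]
[513.1500241  235.96241329 373.87879685]
[322.48330719 163.08563968]
[280.72685155 242.24339184]
[369.12654224 239.64845253]
```

View pics/w1.png

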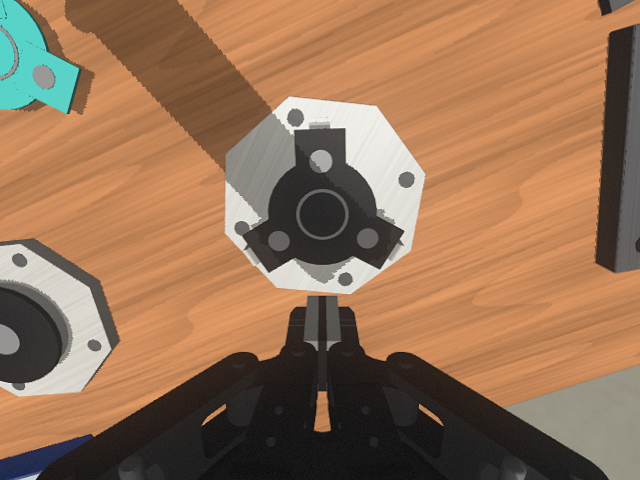

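The wrist view shows the marks at (320,161), (279,240) and (368,238), within 2 px of the predictions. Going down over the first corner.

apply_moves(moves=[1,4.9,-0.1,0,0,1,0,0,5.5,0,1,0,0,5.5,0,1,0,0,4,0,1,0,0,1.2,0,1,0,0,0,0,1,0,0,0,0])

```text
clock: 2.62
position: [548.6, 222.9, 71.3]
eef_rot: [[-0.924, 0.381, 0.003], [0.381, 0.924, 0.002], [-0.002, 0.003, -1.0]]
force: [-0.3, -0.4, 0.1]
opening: -0.002
gripper_force: 0.0
```

apply_moves(moves=[1,0,0,0.3,0,1,0,0,0.2,0,1,0,0,0,0])

```text
clock: 3.0
position: [547.2, 221.9, 64.4]
eef_rot: [[-0.924, 0.382, 0.0], [0.382, 0.924, 0.0], [0.0, 0.0, -1.0]]
force: [0.6, -0.3, 0.0]
opening: 0.002
gripper_force: 0.0
```

apply_moves(moves=[1,0,0,0.2,0,1,0,0,0.1,0,1,0,0,0,0])

```text
clock: 3.38
position: [547.1, 221.9, 61.1]
eef_rot: [[-0.924, 0.382, -0.0], [0.382, 0.924, -0.0], [0.0, -0.0, -1.0]]
force: [-0.6, 0.3, -0.3]
opening: 0.001
gripper_force: 0.0
```

apply_moves(moves=[1,0,0,0.1,0,1,0,0,0,0])

```text
clock: 3.62
position: [547.3, 222.1, 60.4]
eef_rot: [[-0.924, 0.382, 0.0], [0.382, 0.924, 0.0], [-0.0, 0.0, -1.0]]
force: [-0.9, -0.6, -0.1]
opening: -0.002
gripper_force: 0.3
```

apply_moves(moves=[1,0,0,0.1,0,1,0,0,0,0])

```text
clock: 3.88
position: [547.4, 222.1, 59.5]
eef_rot: [[-0.924, 0.382, 0.0], [0.382, 0.924, 0.0], [-0.0, 0.001, -1.0]]
force: [-1.2, 1.0, 1.5]
opening: 0.002
gripper_force: 0.8
```

apply_moves(moves=[1,0,0,0.1,0,1,0,0,0,0])

```text
clock: 4.12
position: [547.4, 222.0, 58.4]
eef_rot: [[-0.924, 0.382, 0.001], [0.382, 0.924, 0.0], [-0.0, 0.0, -1.0]]
force: [0.9, 0.6, 2.1]
opening: -0.001
gripper_force: 1.1
```

apply_moves(moves=[1,0,0,0.1,0,1,0,0,0,0])

```text
clock: 4.38
position: [547.4, 221.9, 57.2]
eef_rot: [[-0.924, 0.382, 0.0], [0.382, 0.924, 0.0], [-0.0, 0.0, -1.0]]
force: [0.5, -0.2, 1.8]
opening: 0.006
gripper_force: 0.9
```

apply_moves(moves=[1,0,0,0.1,0,1,0,0,0,0])

```text
clock: 4.62
position: [547.8, 221.8, 56.9]
eef_rot: [[-0.924, 0.382, 0.001], [0.382, 0.924, 0.0], [-0.001, 0.001, -1.0]]
force: [-0.1, -0.2, 4.8]
opening: 0.0
gripper_force: 2.5
```

apply_moves(moves=[1,0,0,0.1,0,1,0,0,0,0])

```text
clock: 4.88
position: [548.2, 221.9, 56.4]
eef_rot: [[-0.924, 0.382, 0.002], [0.382, 0.924, 0.001], [-0.002, 0.001, -1.0]]
force: [0.8, -0.8, 7.4]
opening: 0.001
gripper_force: 3.8
```

apply_moves(moves=[1,0,0,0.1,0,1,0,0,0,0])

```text
clock: 5.12
position: [546.9, 221.8, 54.2]
eef_rot: [[-0.924, 0.382, -0.0], [0.382, 0.924, -0.0], [0.0, -0.0, -1.0]]
force: [-0.5, -0.1, -0.2]
opening: 0.002
gripper_force: 0.0
```

It clicked at about 7–8 N. Following down to confirm the corner is home at about 48.

apply_moves(moves=[1,0,0,0.2,0,1,0,0,0.2,0,1,0,0,0,0])

```text
clock: 5.5
position: [546.7, 221.8, 50.2]
eef_rot: [[-0.924, 0.382, -0.001], [0.382, 0.924, -0.0], [0.001, -0.001, -1.0]]
force: [-2.3, -0.3, 2.7]
opening: -0.002
gripper_force: 1.6
```

apply_moves(moves=[1,0,0,0.2,0,1,0,0,0,0])

```text
clock: 5.75
position: [546.9, 221.8, 49.4]
eef_rot: [[-0.924, 0.382, -0.001], [0.382, 0.924, 0.0], [0.001, -0.0, -1.0]]
force: [-4.7, -0.9, 10.4]
opening: -0.002
gripper_force: 5.7
```

apply_moves(moves=[1,0,0,0.1,0,1,0,0,0,0])

```text
clock: 6.0
position: [547.0, 221.9, 49.2]
eef_rot: [[-0.924, 0.382, -0.001], [0.382, 0.924, 0.0], [0.001, -0.0, -1.0]]
force: [-6.1, -2.0, 16.1]
opening: 0.001
gripper_force: 8.1
```

apply_moves(moves=[1,0,0,-1,0,1,0,0,-3,0,1,-3.65,-1.95,0,0,1,-3.65,-1.95,0,0,1,0,0,0,0,1,0,0,1.5,0,1,0,0,0.5,0,1,0,0,0,0])

```text
clock: 7.0
position: [598.4, 159.1, 66.1]
eef_rot: [[-0.925, 0.38, -0.002], [0.38, 0.925, -0.0], [0.002, -0.001, -1.0]]
force: [-0.0, -0.0, -0.6]
opening: 0.0
gripper_force: 0.0
```

```bash
python3 - <<'E'
from h import *
s=snap("scene"); cr=s["image"][240:400,320:510]
cv2.imwrite("pics/c2.png",cv2.resize(cr,None,fx=4,fy=3.75,interpolation=cv2.INTER_CUBIC)[:,:,::-1])
E
```

```text
(no output)
```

View pics/c2.png

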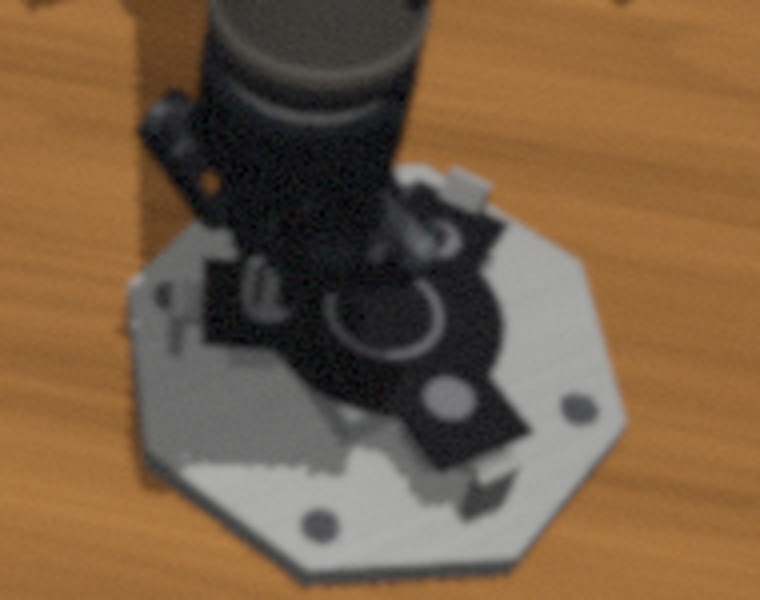

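The crop shows the far corner (~(445,235) in crop) down under its clip and the tool above the second mark (~(265,290)). Pressing.

apply_moves(moves=[1,0,0,0.3,0,1,0,0,0.2,0,1,0,0,0,0])

```text
clock: 7.42
position: [599.7, 158.0, 62.2]
eef_rot: [[-0.924, 0.382, -0.0], [0.382, 0.924, 0.0], [0.0, 0.0, -1.0]]
force: [-0.3, 0.2, 0.1]
opening: -0.0
gripper_force: 0.0
```

apply_moves(moves=[1,0,0,0.2,0,1,0,0,0,0])

```text
clock: 7.68
position: [599.7, 158.0, 60.2]
eef_rot: [[-0.924, 0.382, -0.0], [0.382, 0.924, 0.0], [0.0, -0.0, -1.0]]
force: [0.0, 0.4, -0.6]
opening: -0.003
gripper_force: 0.0
```

apply_moves(moves=[1,0,0,0.1,0,1,0,0,0,0])

```text
clock: 7.92
position: [599.8, 158.0, 59.3]
eef_rot: [[-0.924, 0.382, -0.0], [0.382, 0.924, 0.0], [0.0, 0.0, -1.0]]
force: [-0.1, 0.5, -0.1]
opening: 0.0
gripper_force: 0.0
```

apply_moves(moves=[1,0,0,0.1,0,1,0,0,0,0])

```text
clock: 8.18
position: [599.7, 158.0, 58.2]
eef_rot: [[-0.924, 0.382, -0.0], [0.382, 0.924, 0.0], [0.0, -0.0, -1.0]]
force: [-0.7, 0.4, 0.7]
opening: 0.002
gripper_force: 0.0
```

apply_moves(moves=[1,0,0,0.1,0,1,0,0,0,0])

```text
clock: 8.43
position: [599.7, 158.0, 57.2]
eef_rot: [[-0.924, 0.382, -0.0], [0.382, 0.924, 0.0], [0.0, -0.0, -1.0]]
force: [0.8, 1.2, 0.7]
opening: -0.0
gripper_force: 0.0
```

apply_moves(moves=[1,0,0,0.1,0,1,0,0,0,0])

```text
clock: 8.68
position: [599.7, 158.0, 56.2]
eef_rot: [[-0.924, 0.382, -0.0], [0.382, 0.924, 0.0], [0.0, -0.0, -1.0]]
force: [0.2, 1.1, 0.7]
opening: 0.003
gripper_force: 0.0
```

apply_moves(moves=[1,0,0,0.1,0,1,0,0,0,0])

```text
clock: 8.93
position: [599.9, 158.1, 55.5]
eef_rot: [[-0.924, 0.382, 0.0], [0.382, 0.924, 0.0], [-0.0, 0.0, -1.0]]
force: [-0.5, -0.7, 1.1]
opening: -0.002
gripper_force: 0.4
```

apply_moves(moves=[1,0,0,0.1,0,1,0,0,0,0])

```text
clock: 9.18
position: [599.6, 158.0, 54.1]
eef_rot: [[-0.924, 0.382, -0.0], [0.382, 0.924, 0.0], [0.0, -0.0, -1.0]]
force: [-0.0, 0.6, 0.3]
opening: -0.002
gripper_force: 0.0
```

apply_moves(moves=[1,0,0,0.1,0,1,0,0,0,0])

```text
clock: 9.43
position: [599.6, 158.0, 53.1]
eef_rot: [[-0.924, 0.382, -0.0], [0.382, 0.924, -0.0], [0.0, -0.0, -1.0]]
force: [1.0, -0.5, 0.2]
opening: -0.001
gripper_force: 0.0
```

apply_moves(moves=[1,0,0,0.1,0,1,0,0,0,0])

```text
clock: 9.68
position: [599.8, 158.0, 52.3]
eef_rot: [[-0.924, 0.382, 0.0], [0.382, 0.924, 0.0], [-0.0, 0.0, -1.0]]
force: [0.3, 0.1, -0.3]
opening: 0.004
gripper_force: 0.0
```

apply_moves(moves=[1,0,0,0.1,0,1,0,0,0,0])

```text
clock: 9.93
position: [599.7, 158.0, 51.2]
eef_rot: [[-0.924, 0.382, -0.0], [0.382, 0.924, 0.0], [0.0, 0.0, -1.0]]
force: [0.9, -0.1, 0.3]
opening: -0.001
gripper_force: 0.0
```

apply_moves(moves=[1,0,0,0.1,0,1,0,0,0,0])

```text
clock: 10.18
position: [599.6, 158.1, 50.1]
eef_rot: [[-0.924, 0.382, -0.0], [0.382, 0.924, 0.0], [0.0, -0.0, -1.0]]
force: [-0.1, -0.9, 0.0]
opening: 0.0
gripper_force: 0.0
```

apply_moves(moves=[1,0,0,0.1,0,1,0,0,0,0])

```text
clock: 10.42
position: [599.9, 158.1, 49.6]
eef_rot: [[-0.924, 0.382, 0.0], [0.382, 0.924, 0.0], [-0.0, 0.0, -1.0]]
force: [-0.9, 0.3, 1.9]
opening: -0.004
gripper_force: 0.8
```

apply_moves(moves=[1,0,0,0.1,0,1,0,0,0,0])

```text
clock: 10.68
position: [600.0, 158.2, 49.2]
eef_rot: [[-0.924, 0.382, 0.0], [0.382, 0.924, 0.001], [-0.0, 0.001, -1.0]]
force: [-1.6, 0.1, 6.3]
opening: -0.001
gripper_force: 3.3
```

apply_moves(moves=[1,0,0,0.1,0,1,0,0,0,0])

```text
clock: 10.92
position: [600.0, 158.2, 49.1]
eef_rot: [[-0.924, 0.382, 0.0], [0.382, 0.924, 0.001], [0.0, 0.001, -1.0]]
force: [-2.8, 0.0, 10.4]
opening: -0.002
gripper_force: 5.6
```

apply_moves(moves=[1,0,0,-1,0,1,0,0,-3,0,1,0.15,4.15,0,0,1,0.15,4.15,0,0,1,0,0,0,0,1,0,0,1.5,0,1,0,0,0.5,0,1,0,0,0,0])

```text
clock: 11.92
position: [628.0, 234.2, 66.3]
eef_rot: [[-0.924, 0.383, -0.002], [0.383, 0.924, -0.001], [0.001, -0.002, -1.0]]
force: [-0.1, -0.1, 0.4]
opening: -0.0
gripper_force: 0.0
```

```bash
python3 - <<'E'
from h import *
o=[]
s=snap("scene"); o.append(cv2.resize(s["image"][260:390,340:490],(400,350),interpolation=cv2.INTER_CUBIC))
s=snap("side"); o.append(cv2.resize(s["image"][140:230,296:400],(400,350),interpolation=cv2.INTER_CUBIC))
cv2.imwrite("pics/c3.png",np.hstack(o)[:,:,::-1])
E
```

```text
(no output)
```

View pics/c3.png

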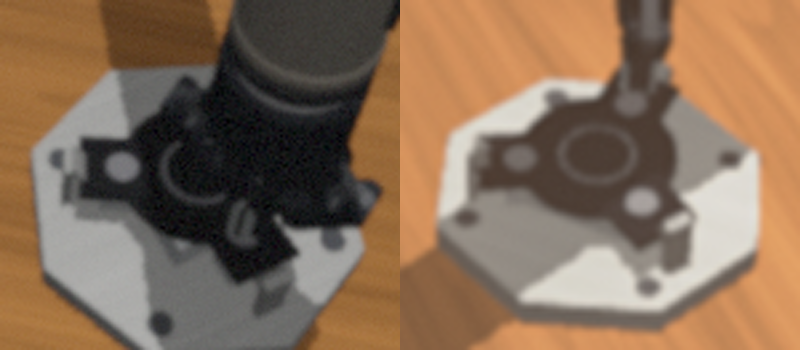

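The corner at left in the scene view (125,165), lower right in the side view, now sits under its hook, and the tool stands over the third mark. Pressing the third.

apply_moves(moves=[1,0,0,0.3,0,1,0,0,0.3,0,1,0,0,0,0])

```text
clock: 12.4
position: [628.4, 235.9, 61.0]
eef_rot: [[-0.924, 0.382, -0.001], [0.382, 0.924, -0.0], [0.0, -0.0, -1.0]]
force: [1.1, -0.7, 0.1]
opening: 0.001
gripper_force: 0.0
```

apply_moves(moves=[1,0,0,0.1,0,1,0,0,0.1,0,1,0,0,0,0])

```text
clock: 12.78
position: [628.6, 235.9, 59.2]
eef_rot: [[-0.924, 0.382, -0.0], [0.382, 0.924, 0.0], [0.0, 0.0, -1.0]]
force: [0.3, -0.1, -0.1]
opening: 0.004
gripper_force: 0.0
```

apply_moves(moves=[1,0,0,0.1,0,1,0,0,0,0])

```text
clock: 13.02
position: [628.6, 235.9, 58.2]
eef_rot: [[-0.924, 0.382, -0.0], [0.382, 0.924, 0.0], [0.0, -0.0, -1.0]]
force: [0.6, -0.5, -0.0]
opening: 0.003
gripper_force: 0.0
```

apply_moves(moves=[1,0,0,0.1,0,1,0,0,0,0])

```text
clock: 13.28
position: [628.6, 235.9, 57.2]
eef_rot: [[-0.924, 0.382, -0.0], [0.382, 0.924, -0.0], [0.0, -0.0, -1.0]]
force: [-0.4, 0.6, 0.0]
opening: -0.002
gripper_force: 0.0
```

apply_moves(moves=[1,0,0,0.1,0,1,0,0,0,0])

```text
clock: 13.52
position: [628.6, 235.9, 56.2]
eef_rot: [[-0.924, 0.382, -0.0], [0.382, 0.924, 0.0], [0.0, -0.0, -1.0]]
force: [-0.8, -0.3, -0.6]
opening: 0.002
gripper_force: 0.0
```

apply_moves(moves=[1,0,0,0.1,0,1,0,0,0,0])

```text
clock: 13.78
position: [628.6, 235.9, 55.2]
eef_rot: [[-0.924, 0.382, -0.0], [0.382, 0.924, -0.0], [0.0, -0.0, -1.0]]
force: [0.3, 0.7, -0.2]
opening: 0.003
gripper_force: 0.0
```

apply_moves(moves=[1,0,0,0.1,0,1,0,0,0,0])

```text
clock: 14.02
position: [628.8, 235.9, 54.5]
eef_rot: [[-0.924, 0.382, 0.0], [0.382, 0.924, 0.0], [-0.0, 0.0, -1.0]]
force: [-0.4, -0.8, 0.2]
opening: -0.001
gripper_force: 0.4
```

apply_moves(moves=[1,0,0,0.1,0,1,0,0,0,0])

```text
clock: 14.28
position: [628.9, 236.0, 54.1]
eef_rot: [[-0.924, 0.382, 0.0], [0.382, 0.924, 0.0], [-0.0, 0.001, -1.0]]
force: [-1.4, -1.2, 5.7]
opening: 0.0
gripper_force: 2.4
```

apply_moves(moves=[1,0,0,0.1,0,1,0,0,0,0])

```text
clock: 14.52
position: [628.9, 235.9, 52.5]
eef_rot: [[-0.924, 0.382, 0.001], [0.382, 0.924, 0.0], [-0.001, 0.001, -1.0]]
force: [0.2, 0.1, 0.8]
opening: 0.002
gripper_force: 0.0
```

apply_moves(moves=[1,0,0,0.1,0,1,0,0,0,0])

```text
clock: 14.78
position: [628.3, 235.8, 50.7]
eef_rot: [[-0.924, 0.382, -0.001], [0.382, 0.924, -0.0], [0.001, -0.001, -1.0]]
force: [0.4, -0.3, -1.0]
opening: -0.0
gripper_force: 0.0
```

Clicked. Following down to confirm.

apply_moves(moves=[1,0,0,0.1,0,1,0,0,0,0])

```text
clock: 15.02
position: [628.6, 235.8, 50.1]
eef_rot: [[-0.924, 0.382, -0.0], [0.382, 0.924, -0.0], [0.0, -0.0, -1.0]]
force: [0.3, 0.4, -0.7]
opening: -0.005
gripper_force: 0.0
```

apply_moves(moves=[1,0,0,0.1,0,1,0,0,0,0])

```text
clock: 15.28
position: [628.6, 235.9, 49.2]
eef_rot: [[-0.924, 0.382, -0.0], [0.382, 0.924, 0.0], [0.0, -0.0, -1.0]]
force: [0.0, 0.5, -0.5]
opening: -0.003
gripper_force: 0.0
```

apply_moves(moves=[1,0,0,0.1,0,1,0,0,0,0])

```text
clock: 15.52
position: [628.6, 235.9, 48.2]
eef_rot: [[-0.924, 0.382, -0.0], [0.382, 0.924, 0.0], [0.0, 0.0, -1.0]]
force: [-0.3, 0.5, 1.0]
opening: 0.002
gripper_force: 0.0
```

apply_moves(moves=[1,0,0,0.1,0,1,0,0,0,0])

```text
clock: 15.78
position: [628.7, 235.9, 48.2]
eef_rot: [[-0.924, 0.382, 0.0], [0.382, 0.924, 0.0], [0.0, 0.0, -1.0]]
force: [-2.0, -0.7, 3.6]
opening: -0.002
gripper_force: 2.6
```

apply_moves(moves=[1,0,0,-1,0,1,0,0,-5,0,1,0,0,-5,0,1,0,5.5,-1,0,1,0,5.5,0,0,1,0,5.5,0,0,1,0,5.5,0,0,1,0,0,0,0])

```text
clock: 16.77
position: [710.9, 445.6, 164.6]
eef_rot: [[-0.927, 0.376, -0.002], [0.376, 0.927, 0.003], [0.003, 0.002, -1.0]]
force: [0.0, 0.1, -0.3]
opening: -0.001
gripper_force: 0.0
```

```bash
python3 - <<'E'
from h import *
o=[]
ref={"scene":[(428.6,300.4),(385.7,319.4),(431.5,345.1)],"side":[(328,176),(360,187.4),(356.8,163.5)]}
for n,c,w in(("scene",(415,325),(75,65)),("side",(348,185),(52,45))):
    s=snap(n); g=cv2.cvtColor(s["image"],cv2.COLOR_RGB2GRAY); x0,y0=c[0]-w[0],c[1]-w[1]
    sl=np.s_[y0:c[1]+w[1],x0:c[0]+w[0]]
    o.append(cv2.resize(s["image"][sl],(400,350),interpolation=cv2.INTER_CUBIC)); gg=g[sl]
    for r in ref[n]:
        p=ray(s,r,61); p[2]=48; e=proj(s,p)
        best=[]
        for t in(70,80,90,100):
            k,l,st,ce=cv2.connectedComponentsWithStats((gg>t).astype(np.uint8),connectivity=4)
            best+=[(ce[i]+[x0,y0]).round(1).tolist() for i in range(1,k) if 30<st[i,4]<180 and np.hypot(*(ce[i]+[x0,y0]-r))<15]
        print(n,"start",r,"home expected",e.round(1),"seen",best)
cv2.imwrite("pics/c4.png",np.hstack(o)[:,:,::-1])
E
```

```text
scene start (428.6, 300.4) home expected [427.5 304.5] seen [[427.7, 303.0], [427.8, 303.1], [427.9, 303.1], [427.7, 303.1]]
scene start (385.7, 319.4) home expected [385.1 323.4] seen [[385.5, 322.0], [385.4, 321.8], [385.5, 321.9], [385.4, 321.9]]
scene start (431.5, 345.1) home expected [430.3 348.9] seen [[430.5, 347.4], [430.6, 347.3], [430.5, 347.3], [430.5, 347.4]]
side start (328, 176) home expected [327.9 180. ] seen [[326.7, 180.4], [326.8, 180.1], [339.8, 179.4], [326.9, 180.2]]
side start (360, 187.4) home expected [359.7 191.4] seen [[358.5, 191.7], [358.5, 191.6], [354.1, 180.3], [358.6, 191.8]]
side start (356.8, 163.5) home expected [356.5 167.5] seen [[355.5, 167.6], [355.5, 167.8], [355.6, 167.6]]
```

View pics/c4.png

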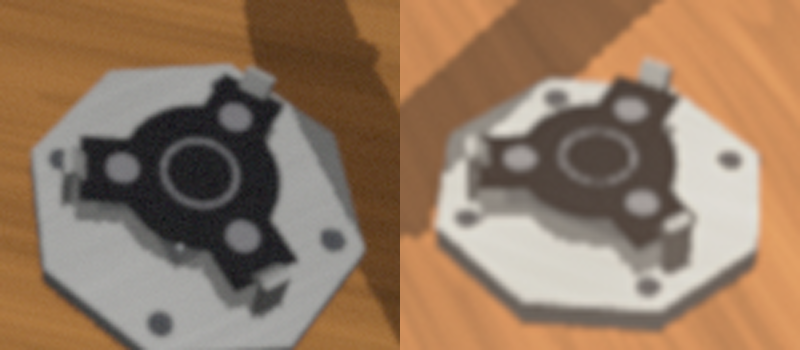

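All three marks have dropped by the same amount as expected for home, and the bright hooks lie over each edge in both views. The tool is clear, so I'm handing in.

```bash
python3 -c "
from workcell import sign_off; print(sign_off())"
```

```text
the job is handed in; nothing more can be done
None
```

The three-cornered cover is pressed home: all three corners are down under their clips, the arm is clear, and I handed the job in at about 17 s. I felt the clip snap on two corners but saw no force peak on the other, so that one rests on it stopping at 49 mm under 10 N and on the final pictures.

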